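Weigh out 200 g of large nuts in the drive spares store

TASK

Put large steel hex nuts into the pan of the scale one at a time, letting it settle after each, until it shows 200 g (the middle long mark of its dial; each large nut is about 100 g). Use only the large nuts, leave the one that is not needed on the table, and never press or load the scale to 300 g.

Things in the scene. Friction and masses are not known exactly. Their poses are not given: they have to be found in the camera images.
- nut_a_center (a point): One large plain steel hex nut, 36 mm across flats, 20 mm high, 24 mm bore, about 100 g, lying flat on the table. All three are alike; the small nuts (24 mm across flats) are not wanted. The point is its centre, 10 mm above its underside; z is up along the bore, x is square to a flat, so it is gripped across flats along x or any 60 degrees from it.
- nut_b_center (a point): Another large plain steel hex nut, 36 mm across flats, 20 mm high, 24 mm bore, about 100 g, lying flat on the table. All three are alike; the small nuts (24 mm across flats) are not wanted. The point is its centre, 10 mm above its underside; z is up along the bore, x is square to a flat, so it is gripped across flats along x or any 60 degrees from it.
- nut_c_center (a point): The third large plain steel hex nut, 36 mm across flats, 20 mm high, 24 mm bore, about 100 g, lying flat on the table. All three are alike; the small nuts (24 mm across flats) are not wanted. The point is its centre, 10 mm above its underside; z is up along the bore, x is square to a flat, so it is gripped across flats along x or any 60 degrees from it.
- pan_floor (a point): Centre of the upper face of the pan's flat floor (round aluminium pan of the grey spring scale, 83 mm inner radius, rim 8 mm above the floor). z is up: 75 mm above the table when empty; the pan sinks 1 mm per 10 g (55 mm at 200 g), well damped. The dial, face up on a box 55 mm high, is 165 mm from the pan towards its -y: long marks every 100 g, 0 to 400, clockwise.

How it is judged:
On the way, in this order (a step that is already met when the one before it is completed fails the run):
1. one large nut lies in the pan and the scale shows about 100 g (height (world z) of pan_floor between 0.0625 and 0.0675 m and ((horizontal distance between nut_a_center and pan_floor below 0.08 m and z of nut_a_center in the frame of pan_floor between 0.004 and 0.045 m) or (horizontal distance between nut_b_center and pan_floor below 0.08 m and z of nut_b_center in the frame of pan_floor between 0.004 and 0.045 m) or (horizontal distance between nut_c_center and pan_floor below 0.08 m and z of nut_c_center in the frame of pan_floor between 0.004 and 0.045 m))), for 0.2 s.
2. two large nuts lie in the pan and the scale shows about 200 g (height (world z) of pan_floor between 0.0525 and 0.0575 m and (((horizontal distance between nut_a_center and pan_floor below 0.08 m and z of nut_a_center in the frame of pan_floor between 0.004 and 0.045 m) and (horizontal distance between nut_b_center and pan_floor below 0.08 m and z of nut_b_center in the frame of pan_floor between 0.004 and 0.045 m) and (horizontal distance between nut_c_center and pan_floor above 0.1 m and height (world z) of nut_c_center below 0.03 m)) or ((horizontal distance between nut_a_center and pan_floor below 0.08 m and z of nut_a_center in the frame of pan_floor between 0.004 and 0.045 m) and (horizontal distance between nut_c_center and pan_floor below 0.08 m and z of nut_c_center in the frame of pan_floor between 0.004 and 0.045 m) and (horizontal distance between nut_b_center and pan_floor above 0.1 m and height (world z) of nut_b_center below 0.03 m)) or ((horizontal distance between nut_b_center and pan_floor below 0.08 m and z of nut_b_center in the frame of pan_floor between 0.004 and 0.045 m) and (horizontal distance between nut_c_center and pan_floor below 0.08 m and z of nut_c_center in the frame of pan_floor between 0.004 and 0.045 m) and (horizontal distance between nut_a_center and pan_floor above 0.1 m and height (world z) of nut_a_center below 0.03 m)))), for 0.2 s.
At the end, for the whole second after the job is handed in: The scale shows 200 g within 25 g (the pan's floor 52.5 to 57.5 mm above the table), two of the large nuts are in the pan (centres within 80 mm of its centre), and the third stands on the table, more than 100 mm from the pan's centre (all of step 2); the robot touches nothing.
It fails at once if the scale is pressed or loaded to 300 g (height (world z) of pan_floor below 0.045 m).
It also fails if it takes over 51 s, if anything falls off the work surface, if the arm or the gripper's body presses on something with over 40 N, if the wrist force passes 120 N, or if a joint passes its speed limit or range.

ROBOT

A 6-joint arm with a two-finger parallel gripper is mounted at the origin on the work surface. World frame = base frame: x ahead of the robot, y to its left, z up, the work surface at z = 0. Lengths are in m, angles in rad, forces in N, time in s.
With the tool pointing down it reaches from about 0.3 to 0.875 m from the base axis. Payload 6.4 kg.
Tool frame: the origin (TCP) lies between the finger pads; the fingertips stand ctrl.tip_extent ahead of it and the grasp point (between the pads) is the TCP (ctrl.tip_extent is the distance from the TCP to the fingertips, in m); z points along the fingers, y is the line along which they close (so a half turn about z gives the same grasp; the last joint's range is limited). The gripper opens to 85 mm and grips with 20 to 120 N. Pads are 22 mm wide; open, the fingers measure 114 mm over their backs; the gripper's body (76 mm by 85 mm) begins 54 mm behind the grasp point. The pads swing forward as they close: fully open they stand 13 mm farther back than shut.
Start: joints at [1.067, 0.181, 1.607, -0, 1.354, -0.206], TCP at [0.169, 0.55, 0.25] pointing down, gripper open.
Joint ranges: [-2.99, 2.99], [-0.89, 2.07], [0.3, 2.58], [-1.14, 4.28], [0, 2.63], [-3.12, 3.12]. Speed limits (rad/s): [2.57, 2.57, 3.01, 3.14, 3.14, 3.14].

INTERFACE

Orientations are given as a unit quaternion [w, x, y, z].
In Python, from bench import ctrl gives the robot as it stands.
- The arm moves only by the tool send_rows, never from a script. Its arguments are lists of equal length, an entry for each row: "dr": the turn, a rotation vector about the tool's x, y, z in units of 6 degrees (1.0 is 6 degrees), a list of three; "xyz": the shift along the tool's x, y, z in cm, a list of three; "jaw": the opening in per cent of the stroke, from 0 (shut) to 100 (fully open). In form: {"dr": [[wx, wy, wz], ...], "xyz": [[dx, dy, dz], ...], "jaw": [jaw, ...]}. A call has exactly 8 rows; each row is the pose to reach, as a shift and turn from the pose commanded when the call began, along the tool's axes at that moment; what a row does not reach only later rows make up. A row lasts 1/8 s, in which the tool goes at most 62.5 mm and 10.7 degrees, less where a joint would pass 70% of its speed; a pose out of reach is approached as far as the arm can. A call with a gripper value outside its range is refused whole. The fingers move at their own pace and stop on an object; the grip force is fixed at half the most. Time passes only in rows, so rows that repeat a pose let the fingers close, or fill a call up. It gives the time, the measured TCP pose, the force, the opening and the grip force at its end, in the units of the state.
- ctrl.get_obs(): the state, without advancing time (a new reading comes with each control period).
- ctrl.camera(name): name is "side" or "top" or "wrist"; returns the picture (420x560x3 uint8, red, green, blue); there is no depth.
- ctrl.calibration(name): a dict with "camera_matrix" (3x3 intrinsics, pixels), "world_from_camera" (4x4, takes a point from camera to world coordinates). Camera axes: x right, y up, looking along -z (the intrinsics and any distortion apply to the point x, -y, -z); pixel columns grow to the right and rows downward; lengths in m; the calibration is good to about 2 mm. A picture is of the moment at which its call begins: read the wrist's pose just before it. calibration takes no time and is no camera call; for the wrist camera it gives the pose at the moment of the call.
- ctrl.hand_in(): hands the job in; it is judged then, once.
The state is a dict: "time_s": time; "q": joint angles; "dq": joint speeds; "joint_efforts": joint torques, N m; "eef_pos": TCP position; "eef_rot": TCP orientation; "wrist_force": force on the tool from outside, world axes, zero at the start; "torque": the same for the moment, N m; "opening": opening from 0.0 (shut) to 1.0 (fully open); "grasp_force": force on a finger pad.
Only numpy, scipy, OpenCV 4.12 (cv2) and the standard library are available. Lean on these libraries where they do the work, as an engineer would, in place of code of your own. Each camera call takes 0.05 s, during which the arm holds its last target. There are 200 camera calls.

## Working session

There is one attempt and no reset: what is moved stays moved. The work goes in short steps, Python scripts to look and compute and a tool call to move; the robot and the scene stay as the last step left them, time stands still between calls to the robot, and variables do not carry over. Pictures are saved under pics/ and viewed, at most 10 in all, crops included, and the job is handed in when it is done.

Besides the shell and the picture viewer there is one more tool, called after "Emit:" as name(argument=value, ...), one argument or row to a line, values as JSON. send_rows: Moves the arm, as the interface text tells. Its arguments: {"type":"object","properties":{"dr":{"type":"array","items":{"type":"array","items":{"type":"number"}}},"xyz":{"type":"array","items":{"type":"array","items":{"type":"number"}}},"jaw":{"type":"array","items":{"type":"number"}}},"required":["dr","xyz","jaw"]}

```bash
mkdir -p pics; python3 - <<'E'
from bench import ctrl
import cv2
o=ctrl.get_obs();print(o['time_s'],o['eef_pos'],o['eef_rot'],o['opening'],ctrl.tip_extent)
for n in['top','side']:
    c=ctrl.calibration(n);print(n,c)
    cv2.imwrite(f'pics/{n}0.png',ctrl.camera(n)[:,:,::-1])
E
```

```text
0.0 [0.16842829 0.54923188 0.24938154] [-3.09389252e-04  1.48329116e-01  9.88937659e-01 -8.27670367e-04] 0.9988572439712398 0.019
top {'camera_matrix': array([[431.36547254,   0.        , 285.64057323],
       [  0.        , 431.36547254, 209.63055473],
       [  0.        ,   0.        ,   1.        ]]), 'world_from_camera': array([[-8.42177560e-02,  9.76380922e-01, -1.98966490e-01,
         3.85750152e-01],
       [-9.96446875e-01, -8.27216006e-02,  1.58354660e-02,
         3.69546337e-02],
       [-9.97379628e-04,  1.99593164e-01,  9.79878347e-01,
         1.01461696e+00],
       [ 0.00000000e+00,  0.00000000e+00,  0.00000000e+00,
         1.00000000e+00]])}
side {'camera_matrix': array([[416.70372206,   0.        , 272.44286173],
       [  0.        , 416.70372206, 211.82544884],
       [  0.        ,   0.        ,   1.        ]]), 'world_from_camera': array([[-0.90008497,  0.26545574, -0.34551454,  0.28888325],
       [-0.43571152, -0.55125188,  0.71153133,  0.55856506],
       [-0.00158547,  0.79098332,  0.61183565,  0.53309905],
       [ 0.        ,  0.        ,  0.        ,  1.        ]])}
```

View pics/top0.png

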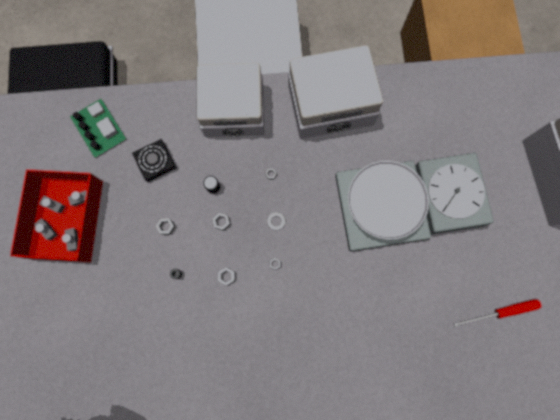

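View pics/side0.png

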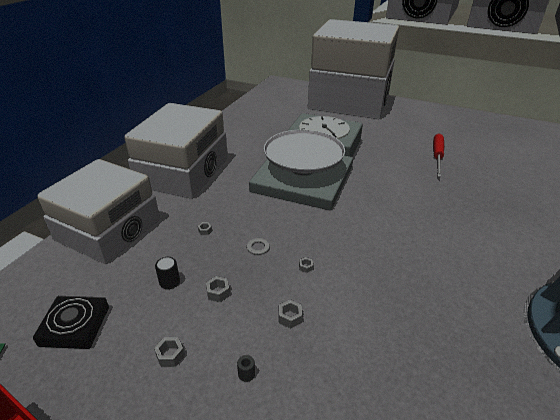

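The top picture shows the large nuts at about (166,227), (222,222) and (227,277), the washer at (276,221) and the small nuts at (271,174) and (276,264). The pan is at about (389,201). In the side picture the same nuts are at (170,351), (218,289) and (290,314).

```bash
cat > h.py <<'E'
import numpy as np,cv2
from bench import ctrl
def ray(n,uv,z,c=None):
    c=c or ctrl.calibration(n);K=c['camera_matrix'];T=c['world_from_camera']
    d=np.linalg.inv(K)@[uv[0],uv[1],1];d=T[:3,:3]@(d*[1,-1,-1]);o=T[:3,3]
    return o+d*(z-o[2])/d[2]
def proj(n,P,c=None):
    c=c or ctrl.calibration(n);K=c['camera_matrix'];T=c['world_from_camera']
    p=(np.atleast_2d(P)-T[:3,3])@T[:3,:3]*[1,-1,-1];p=p@K.T
    return p[:,:2]/p[:,2:]
E
python3 - <<'E'
from h import *
t=cv2.imread('pics/top0.png');s=cv2.imread('pics/side0.png')
for uv in[(166,227),(222,222),(227,277)]:print(ray('top',uv,.01))
for uv in[(170,351),(218,289),(290,314)]:print(ray('side',uv,.01))
print(ray('top',(389,201),.083),ray('side',(305,152),.083))
r=lambda a:cv2.resize(a,None,fx=8,fy=8,interpolation=cv2.INTER_CUBIC)
a=np.hstack([t[v-15:v+16,u-15:u+16] for u,v in[(166,227),(222,222),(227,277)]])
b=np.hstack([s[v-15:v+16,u-15:u+16] for u,v in[(170,351),(218,289),(290,314)]])
cv2.imwrite('pics/c.png',r(np.vstack([a,b])))
E
```

```text
[0.57190565 0.30535377 0.01      ]
[0.57270985 0.17309667 0.01      ]
[0.44331606 0.16867142 0.01      ]
[0.57452    0.30747571 0.01      ]
[0.5745056  0.17733487 0.01      ]
[0.44629796 0.17251329 0.01      ]
[ 0.57502958 -0.20761056  0.083     ] [ 0.57182266 -0.18622684  0.083     ]
```

View pics/c.png

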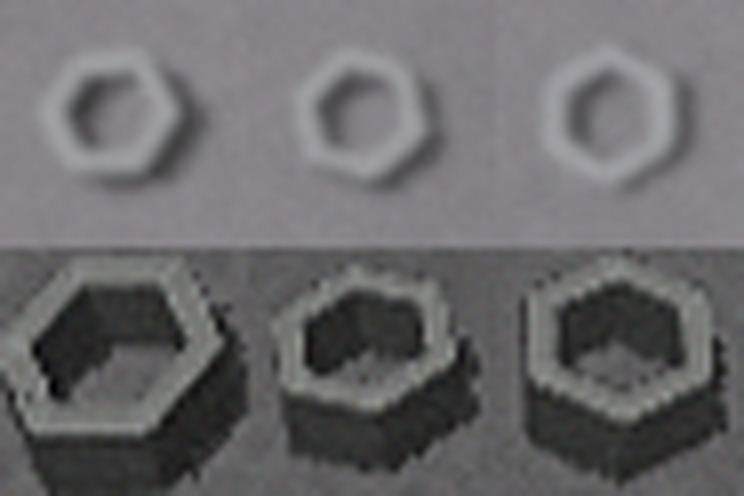

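```bash
python3 - <<'E'
from h import *
from scipy.optimize import differential_evolution as DE
def hexpts(x,y,th,af,z):
    a=th+np.pi/6+np.arange(6)*np.pi/3;R=af/np.sqrt(3)
    return np.c_[x+R*np.cos(a),y+R*np.sin(a),np.full(6,z)]
def circ(x,y,r,z):
    a=np.linspace(0,2*np.pi,40);return np.c_[x+r*np.cos(a),y+r*np.sin(a),0*a+z]
S=8
for n,g in[('top',[(.572,.305),(.573,.173),(.443,.169)]),('side',[(.5745,.3075),(.5745,.177),(.446,.1725)])]:
    im=cv2.cvtColor(cv2.imread(f'pics/{n}0.png'),cv2.COLOR_BGR2GRAY);c=ctrl.calibration(n)
    for gx,gy in g:
        u,v=proj(n,[gx,gy,.02],c)[0].astype(int)-20
        I=cv2.resize(im[v:v+40,u:u+40],None,fx=S,fy=S,interpolation=cv2.INTER_LINEAR).astype(float)
        def mask(P):
            m=np.zeros(I.shape,np.uint8);cv2.fillPoly(m,[np.round((proj(n,P,c)-[u,v]+.5)*S).astype(int)],1);return m
        def f(p):
            o=mask(hexpts(*p,.048,.02));h=mask(hexpts(*p,.036,.02));b=mask(circ(p[0],p[1],.012,.02))
            ring=(h>0)&(b==0);out=(o>0)&(h==0)
            return I[out].mean()+.5*I[b>0].mean()-1.5*I[ring].mean()
        r=DE(f,[(gx-.015,gx+.015),(gy-.015,gy+.015),(-np.pi/6,np.pi/6)],seed=1,maxiter=60)
        print(n,r.x[:2].round(4),np.degrees(r.x[2]).round(1),r.fun.round(1))
for p in[(.575,-.2076),(.575,-.195)]:
  for n in['top','side']:
    q=proj(n,circ(*p,.085,.083));print(p,n,q.min(0).round(),q.max(0).round())
E
```

```text
top [0.5745 0.3079] -3.6 -44.5
top [0.575  0.1762] -21.9 -38.9
top [0.4461 0.1714] 28.7 -37.4
side [0.5754 0.3087] -3.0 -59.5
side [0.576  0.1771] -22.1 -61.4
side [0.4469 0.1717] 24.0 -55.6
(0.575, -0.2076) top [351. 164.] [427. 239.]
(0.575, -0.2076) side [269. 130.] [346. 168.]
(0.575, -0.195) top [345. 165.] [422. 240.]
(0.575, -0.195) side [266. 132.] [344. 171.]
```

```bash
cat >> h.py <<'E'
from scipy.spatial.transform import Rotation as Ro
def go(x,y,z,ang):
    o=ctrl.get_obs();w,a,b,c=o['eef_rot'];R=Ro.from_quat([a,b,c,w])
    # target: tool z down, tool y at world angle ang (or ang+180), nearest
    best=None
    for k in(0,180):
        t=np.radians(ang+k);Y=np.array([np.cos(t),np.sin(t),0]);Z=np.array([0,0,-1.]);X=np.cross(Y,Z)
        v=(R.inv()*Ro.from_matrix(np.c_[X,Y,Z])).as_rotvec(degrees=True)/6
        if best is None or np.linalg.norm(v)<np.linalg.norm(best):best=v
    d=R.inv().apply(np.array([x,y,z])-o['eef_pos'])*100
    print('dr',best.round(2),'xyz',d.round(2),'pos',o['eef_pos'].round(4),'q',o['q'].round(2),'t',round(o['time_s'],2),'wf',o['wrist_force'].round(1))
E
python3 -c "
from h import *
go(.5755,.1765,.12,98)"
```

```text
dr [-0.01 -0.01 -4.18] xyz [-49.86 -23.67  12.97] pos [0.1685 0.5493 0.2495] q [ 1.07  0.18  1.61 -0.    1.35 -0.21] t 0.1 wf [0.5 0.1 0.6]
```

Emit:
send_rows(
  dr=[
    [0,0,-0.5],
    [0,0,-1],
    [0,0,-1.5],
    [0,0,-2],
    [0,0,-2.6],
    [0,0,-3.2],
    [0,0,-3.7],
    [0,0,-4.2],
  ],
  xyz=[
    [-4,-2,1],
    [-10,-5,2.5],
    [-16,-7.6,4.2],
    [-22,-10.4,5.7],
    [-28,-13.3,7.3],
    [-34,-16.1,8.8],
    [-40,-19,10.4],
    [-45,-21.4,11.7],
  ],
  jaw=[80,80,80,80,80,80,80,80],
)

```text
time_s: 1.1
eef_pos: [0.5167, 0.2304, 0.1391]
eef_rot: [-0.0, -0.072, 0.997, 0.0]
wrist_force: [0.2, -0.1, -0.1]
opening: 0.802
grasp_force: 0.0
```

```bash
python3 -c "
from h import *
go(.5755,.1765,.02,98)"
```

```text
dr [ 0.   -0.    0.04] xyz [-5.05 -6.17 11.91] pos [0.5167 0.2304 0.1391] q [ 0.21  0.29  1.72  0.    1.13 -1.5 ] t 1.1 wf [ 0.2 -0.1 -0.1]
```

Emit:
send_rows(
  dr=[
    [0,0,0],
    [0,0,0],
    [0,0,0],
    [0,0,0],
    [0,0,0],
    [0,0,0],
    [0,0,0],
    [0,0,0],
  ],
  xyz=[
    [-2,-2.4,0.7],
    [-3.4,-4.1,1.5],
    [-3.4,-4.1,3],
    [-3.4,-4.1,5],
    [-3.4,-4.1,6.5],
    [-3.4,-4.1,6.5],
    [-3.4,-4.1,6.5],
    [-3.4,-4.1,6.5],
  ],
  jaw=[80,80,80,80,80,80,80,80],
)

```text
time_s: 2.1
eef_pos: [0.5557, 0.1965, 0.0757]
eef_rot: [0.001, -0.071, 0.997, 0.0]
wrist_force: [0.5, -0.7, 0.4]
opening: 0.797
grasp_force: 0.0
```

```bash
python3 -c "
from h import *
go(.5755,.1765,.02,98)
cv2.imwrite('pics/w1.png',ctrl.camera('wrist')[:,:,::-1])
print(proj('wrist',[[.5755,.1765,.02],[.5755,.1765,0]]))"
```

```text
dr [0.   0.02 0.03] xyz [-1.67 -2.26  5.57] pos [0.5557 0.1965 0.0757] q [ 0.14  0.42  1.69  0.    1.03 -1.57] t 2.1 wf [ 0.5 -0.7  0.4]
[[242.63323258 273.63747887]
 [246.47571981 257.5218167 ]]
```

View pics/w1.png

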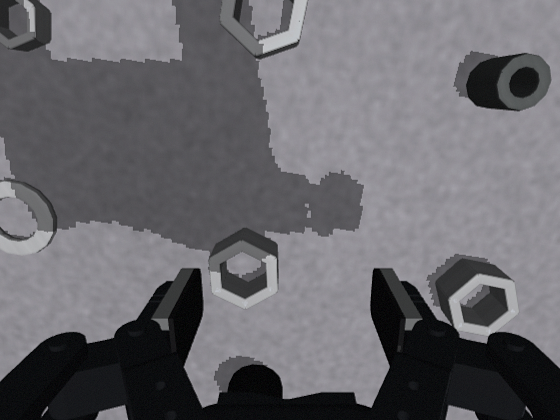

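The wrist picture shows nut b at about (244,275), 2 px from the prediction, with its flats facing the pads. I correct sideways and descend.

Emit:
send_rows(
  dr=[
    [0,0,0],
    [0,0,0],
    [0,0,0],
    [0,0,0],
    [0,0,0],
    [0,0,0],
    [0,0,0],
    [0,0,0],
  ],
  xyz=[
    [-1,-1.3,0],
    [-1.7,-2.3,0.5],
    [-1.7,-2.3,2],
    [-1.7,-2.3,3.5],
    [-1.7,-2.3,4.8],
    [-1.7,-2.3,5.5],
    [-1.7,-2.3,5.5],
    [-1.7,-2.3,5.5],
  ],
  jaw=[80,80,80,80,80,80,80,80],
)

```text
time_s: 3.15
eef_pos: [0.5756, 0.176, 0.0203]
eef_rot: [0.0, -0.071, 0.997, 0.0]
wrist_force: [-0.2, 0.2, 0.9]
opening: 0.799
grasp_force: 0.0
```

```bash
python3 -c "
from h import *
go(.5755,.1765,.02,98)"
```

```text
dr [-0.    0.01  0.02] xyz [0.   0.05 0.03] pos [0.5756 0.176  0.0203] q [ 0.1   0.53  1.66  0.    0.94 -1.61] t 3.15 wf [-0.2  0.2  0.9]
```

Close, and begin the lift in the last rows.

Emit:
send_rows(
  dr=[
    [0,0,0],
    [0,0,0],
    [0,0,0],
    [0,0,0],
    [0,0,0],
    [0,0,0],
    [0,0,0],
    [0,0,0],
  ],
  xyz=[
    [0,0,0],
    [0,0,0],
    [0,0,0],
    [0,0,0],
    [0,0,0],
    [0,0,0],
    [0,0,-0.5],
    [0,0,-1.5],
  ],
  jaw=[30,30,30,30,30,30,30,30],
)

```text
time_s: 4.15
eef_pos: [0.5743, 0.1757, 0.0344]
eef_rot: [-0.001, -0.071, 0.997, -0.0]
wrist_force: [-0.1, -0.1, -1.5]
opening: 0.407
grasp_force: 60.1
```

```bash
python3 -c "
from h import *
go(.573,-.236,.15,98)"
```

```text
dr [ 0.   -0.02  0.02] xyz [  5.98 -40.74 -11.55] pos [0.5743 0.1757 0.0344] q [ 0.1   0.51  1.66 -0.    0.97 -1.61] t 4.15 wf [-0.1 -0.1 -1.5]
```

Emit:
send_rows(
  dr=[
    [0,0,0],
    [0,0,0],
    [0,0,0],
    [0,0,0],
    [0,0,0],
    [0,0,0],
    [0,0,0],
    [0,0,0],
  ],
  xyz=[
    [0,0,-4],
    [0,-2,-8],
    [0.3,-7,-10],
    [0.6,-13,-10.5],
    [1,-19,-10.5],
    [1.4,-25,-10.5],
    [1.8,-30,-10.5],
    [2,-34,-10.5],
  ],
  jaw=[30,30,30,30,30,30,30,30],
)

```text
time_s: 5.15
eef_pos: [0.6032, -0.1659, 0.1403]
eef_rot: [0.0, -0.07, 0.998, -0.0]
wrist_force: [-0.4, -0.4, -1.4]
opening: 0.408
grasp_force: 60.1
```

Emit:
send_rows(
  dr=[
    [0,0,0],
    [0,0,0],
    [0,0,0],
    [0,0,0],
    [0,0,0],
    [0,0,0],
    [0,0,0],
    [0,0,0],
  ],
  xyz=[
    [0.2,-2,0],
    [0.3,-4,0],
    [0.3,-4,0],
    [0.3,-4,0.5],
    [0.3,-4,1.5],
    [0.3,-4,2],
    [0.3,-4,2],
    [0.3,-4,2],
  ],
  jaw=[30,30,30,30,30,30,30,30],
)

```text
time_s: 6.15
eef_pos: [0.6064, -0.2035, 0.12]
eef_rot: [0.0, -0.071, 0.997, -0.0]
wrist_force: [-0.6, -0.9, -1.2]
opening: 0.405
grasp_force: 60.1
```

```bash
python3 -c "
from h import *
go(.605,-.206,.097,98)
cv2.imwrite('pics/t2.png',ctrl.camera('top')[110:290,300:510,::-1].repeat(3,0).repeat(3,1))"
```

```text
dr [-0.    0.    0.02] xyz [ 0.17 -0.23  2.3 ] pos [ 0.6064 -0.2035  0.12  ] q [-0.51  0.46  1.53  0.    1.15 -2.22] t 6.15 wf [-0.6 -0.9 -1.2]
```

View pics/t2.png

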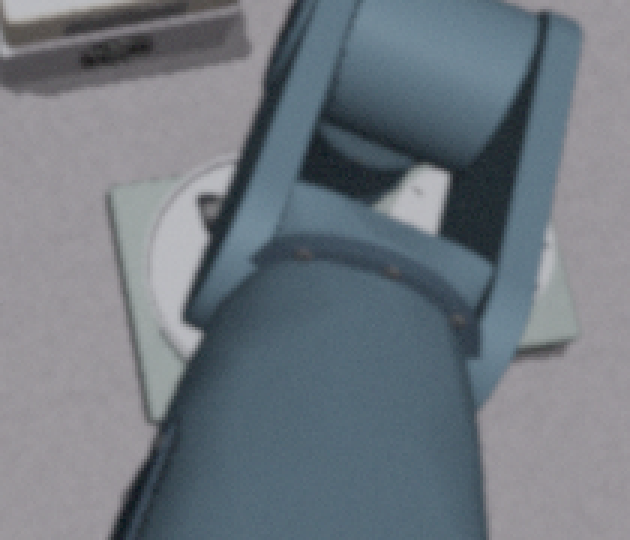

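The arm hides the pan in this top view, where one finger shows at crop pixel (210,205). I rely on the measured pose and lower the nut to about 2 mm above the floor.

Emit:
send_rows(
  dr=[
    [0,0,0],
    [0,0,0],
    [0,0,0],
    [0,0,0],
    [0,0,0],
    [0,0,0],
    [0,0,0],
    [0,0,0],
  ],
  xyz=[
    [0.1,-0.1,0.7],
    [0.2,-0.2,1.5],
    [0.2,-0.2,2],
    [0.2,-0.2,2.3],
    [0.2,-0.2,2.3],
    [0.2,-0.2,2.3],
    [0.2,-0.2,2.3],
    [0.2,-0.2,2.3],
  ],
  jaw=[30,30,30,30,30,30,30,30],
)

```text
time_s: 7.2
eef_pos: [0.6046, -0.2059, 0.0971]
eef_rot: [0.0, -0.071, 0.997, -0.0]
wrist_force: [-0.6, 0.7, -1.0]
opening: 0.407
grasp_force: 60.1
```

Emit:
send_rows(
  dr=[
    [0,0,0],
    [0,0,0],
    [0,0,0],
    [0,0,0],
    [0,0,0],
    [0,0,0],
    [0,0,0],
    [0,0,0],
  ],
  xyz=[
    [0,0,0],
    [0,0,0],
    [0,0,0],
    [0,0,0],
    [0,0,0],
    [0,0,-1],
    [0,0,-3],
    [0,0,-6],
  ],
  jaw=[62,62,62,62,62,62,62,62],
)

```text
time_s: 8.2
eef_pos: [0.6043, -0.2058, 0.1582]
eef_rot: [-0.0, -0.071, 0.997, 0.0]
wrist_force: [1.1, 0.5, 0.7]
opening: 0.622
grasp_force: 0.0
```

```bash
python3 -c "
from h import *
go(.4465,.1715,.09,86)"
```

```text
dr [ 0.   -0.    2.02] xyz [10.28 39.58  6.83] pos [ 0.6043 -0.2058  0.1582] q [-0.51  0.41  1.51  0.    1.22 -2.23] t 8.2 wf [1.1 0.5 0.7]
```

Emit:
send_rows(
  dr=[
    [0,0,0],
    [0,0,0.3],
    [0,0,0.6],
    [0,0,0.9],
    [0,0,1.2],
    [0,0,1.5],
    [0,0,1.8],
    [0,0,2],
  ],
  xyz=[
    [1,4,0],
    [2.5,9.5,0],
    [4,15.3,0],
    [5.4,21,0],
    [6.9,26.6,0],
    [8.4,32.3,0],
    [9.6,37,1],
    [10.3,39.6,3],
  ],
  jaw=[80,80,80,80,80,80,80,80],
)

```text
time_s: 9.2
eef_pos: [0.4471, 0.1739, 0.1292]
eef_rot: [0.002, 0.033, 0.999, 0.001]
wrist_force: [0.3, 0.4, -0.0]
opening: 0.803
grasp_force: 0.0
```

```bash
python3 - <<'E'
from h import *
go(.4465,.1715,.07,86)
a=ctrl.camera('side')[110:220,240:380,::-1];b=ctrl.camera('top')[140:250,330:500,::-1]
cv2.imwrite('pics/s3.png',cv2.resize(np.hstack([a,b]),None,fx=2.5,fy=2.5,interpolation=cv2.INTER_CUBIC))
E
```

```text
dr [0.01 0.05 0.04] xyz [ 0.07 -0.25  5.92] pos [0.4471 0.1739 0.1292] q [ 0.12  0.12  1.95  0.    1.07 -1.38] t 9.2 wf [ 0.3  0.4 -0. ]
```

View pics/s3.png

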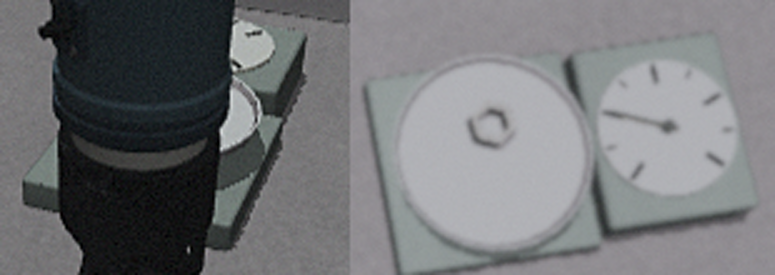

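Nut b sits in the pan at crop pixel (490,128), about 20 mm from the pan centre at (493,152). The dial's needle is on the 100 g mark. Next is nut c.

Emit:
send_rows(
  dr=[
    [0,0,0],
    [0,0,0],
    [0,0,0],
    [0,0,0],
    [0,0,0],
    [0,0,0],
    [0,0,0],
    [0,0,0],
  ],
  xyz=[
    [0.1,-0.2,1],
    [0.1,-0.2,3],
    [0.1,-0.2,5],
    [0.1,-0.2,6],
    [0.1,-0.2,6],
    [0.1,-0.2,6],
    [0.1,-0.2,6],
    [0.1,-0.2,6],
  ],
  jaw=[80,80,80,80,80,80,80,80],
)

```text
time_s: 10.3
eef_pos: [0.4457, 0.1697, 0.0673]
eef_rot: [0.0, 0.034, 0.999, 0.0]
wrist_force: [0.0, -0.3, 0.4]
opening: 0.798
grasp_force: 0.0
```

```bash
python3 -c "
from h import *
go(.4465,.1715,.02,86)
cv2.imwrite('pics/w4.png',ctrl.camera('wrist')[:,:,::-1])
print(proj('wrist',[[.4465,.1715,.02],[.4465,.1715,0]]))"
```

```text
dr [0.   0.01 0.02] xyz [-0.06  0.18  4.73] pos [0.4457 0.1697 0.0673] q [ 0.11  0.22  1.98 -0.    0.94 -1.39] t 10.3 wf [ 0.  -0.3  0.4]
[[288.56456379 252.65766536]
 [288.35548021 237.51446519]]
```

View pics/w4.png

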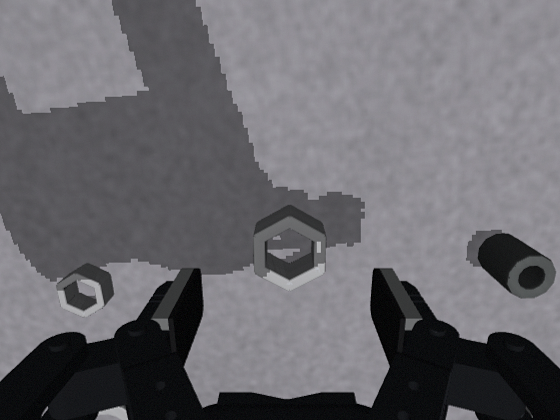

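Nut c is at about (290,252), as predicted, with its flats facing the pads. I descend, then grip.

Emit:
send_rows(
  dr=[
    [0,0,0],
    [0,0,0],
    [0,0,0],
    [0,0,0],
    [0,0,0],
    [0,0,0],
    [0,0,0],
    [0,0,0],
  ],
  xyz=[
    [0,0.2,1],
    [0,0.2,2.5],
    [0,0.2,3.8],
    [0,0.2,4.7],
    [0,0.2,4.7],
    [0,0.2,4.7],
    [0,0.2,4.7],
    [0,0.2,4.7],
  ],
  jaw=[80,80,80,80,80,80,80,80],
)

```text
time_s: 11.35
eef_pos: [0.4458, 0.1717, 0.0202]
eef_rot: [0.0, 0.034, 0.999, 0.0]
wrist_force: [1.2, 1.2, 0.3]
opening: 0.802
grasp_force: 0.0
```

Emit:
send_rows(
  dr=[
    [0,0,0],
    [0,0,0],
    [0,0,0],
    [0,0,0],
    [0,0,0],
    [0,0,0],
    [0,0,0],
    [0,0,0],
  ],
  xyz=[
    [0,0,0],
    [0,0,0],
    [0,0,0],
    [0,0,0],
    [0,0,0],
    [0,0,0],
    [0,0,-1],
    [0,0,-3],
  ],
  jaw=[30,30,30,30,30,30,30,30],
)

```text
time_s: 12.35
eef_pos: [0.4444, 0.1715, 0.0496]
eef_rot: [-0.001, 0.034, 0.999, -0.0]
wrist_force: [0.1, 0.1, -1.7]
opening: 0.407
grasp_force: 59.9
```

```bash
python3 -c "
from h import *
go(.540,-.206,.145,86)"
```

```text
dr [-0.   -0.02  0.02] xyz [-12.05 -37.02  -9.55] pos [0.4444 0.1715 0.0496] q [ 0.12  0.26  1.98 -0.    0.9  -1.38] t 12.35 wf [ 0.1  0.1 -1.7]
```

Emit:
send_rows(
  dr=[
    [0,0,0],
    [0,0,0],
    [0,0,0],
    [0,0,0],
    [0,0,0],
    [0,0,0],
    [0,0,0],
    [0,0,0],
  ],
  xyz=[
    [-0.5,-1.5,-4],
    [-2,-6,-7.5],
    [-3.8,-11.5,-9.5],
    [-5.5,-17,-9.5],
    [-7.3,-22.5,-9.5],
    [-9,-28,-9.5],
    [-10.8,-33,-9.5],
    [-12,-37,-9.5],
  ],
  jaw=[30,30,30,30,30,30,30,30],
)

```text
time_s: 13.35
eef_pos: [0.5404, -0.2079, 0.1451]
eef_rot: [0.0, 0.034, 0.999, -0.0]
wrist_force: [0.1, 1.0, 0.4]
opening: 0.408
grasp_force: 60.1
```

Emit:
send_rows(
  dr=[
    [0,0,0],
    [0,0,0],
    [0,0,0],
    [0,0,0],
    [0,0,0],
    [0,0,0],
    [0,0,0],
    [0,0,0],
  ],
  xyz=[
    [0,0,0],
    [0,0,0.5],
    [0,0,1.5],
    [0,0,2.5],
    [0,0,3],
    [0,0,3],
    [0,0,3],
    [0,0,3],
  ],
  jaw=[30,30,30,30,30,30,30,30],
)

```text
time_s: 14.35
eef_pos: [0.5406, -0.2058, 0.1152]
eef_rot: [0.0, 0.034, 0.999, -0.0]
wrist_force: [0.3, 0.2, -1.1]
opening: 0.409
grasp_force: 60.2
```

```bash
python3 -c "
from h import *
go(.540,-.206,.088,86)"
```

```text
dr [-0.    0.01  0.02] xyz [ 0.06 -0.02  2.72] pos [ 0.5406 -0.2058  0.1152] q [-0.57  0.34  1.7   0.    1.1  -2.07] t 14.35 wf [ 0.3  0.2 -1.1]
```

Emit:
send_rows(
  dr=[
    [0,0,0],
    [0,0,0],
    [0,0,0],
    [0,0,0],
    [0,0,0],
    [0,0,0],
    [0,0,0],
    [0,0,0],
  ],
  xyz=[
    [0,0,0.7],
    [0,0,1.6],
    [0,0,2.3],
    [0,0,2.7],
    [0,0,2.7],
    [0,0,2.7],
    [0,0,2.7],
    [0,0,2.7],
  ],
  jaw=[30,30,30,30,30,30,30,30],
)

```text
time_s: 15.35
eef_pos: [0.5405, -0.2057, 0.0881]
eef_rot: [0.0, 0.034, 0.999, -0.0]
wrist_force: [0.2, -0.3, -1.6]
opening: 0.407
grasp_force: 60.2
```

Emit:
send_rows(
  dr=[
    [0,0,0],
    [0,0,0],
    [0,0,0],
    [0,0,0],
    [0,0,0],
    [0,0,0],
    [0,0,0],
    [0,0,0],
  ],
  xyz=[
    [0,0,0],
    [0,0,0],
    [0,0,0],
    [0,0,0],
    [0,0,0],
    [0,0,-1],
    [0,0,-3],
    [0,0,-6],
  ],
  jaw=[62,62,62,62,62,62,62,62],
)

```text
time_s: 16.35
eef_pos: [0.5398, -0.2053, 0.1483]
eef_rot: [-0.001, 0.034, 0.999, 0.0]
wrist_force: [0.1, -0.2, 0.5]
opening: 0.62
grasp_force: 0.0
```

Emit:
send_rows(
  dr=[
    [0,0,0],
    [0,0,0],
    [0,0,0],
    [0,0,0],
    [0,0,0],
    [0,0,0],
    [0,0,0],
    [0,0,0],
  ],
  xyz=[
    [0,0,-3],
    [1,4,-5],
    [3,9,-5],
    [5,15,-5],
    [7,20,-5],
    [9,25,-5],
    [9,25,-5],
    [9,25,-5],
  ],
  jaw=[62,62,62,62,62,62,62,62],
)

```text
time_s: 17.35
eef_pos: [0.4679, 0.0497, 0.1986]
eef_rot: [0.001, 0.033, 0.999, -0.0]
wrist_force: [0.0, -0.9, 0.2]
opening: 0.62
grasp_force: 0.0
```

```bash
python3 - <<'E'
from h import *
go(.4465,.1715,.07,86)
cv2.imwrite('pics/t5.png',cv2.resize(ctrl.camera('top')[140:300,130:500,::-1],None,fx=2,fy=2,interpolation=cv2.INTER_CUBIC))
E
```

```text
dr [-0.01  0.01  0.03] xyz [ 2.96 12.02 12.85] pos [0.4679 0.0497 0.1986] q [-0.15 -0.    1.92 -0.    1.23 -1.65] t 17.35 wf [ 0.  -0.9  0.2]
```

View pics/t5.png

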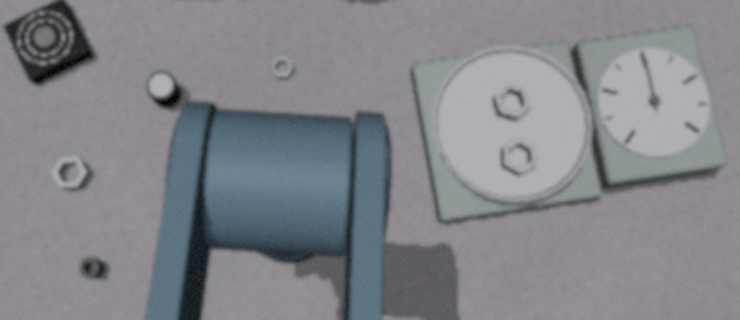

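Both nuts lie in the pan at crop pixels (511,103) and (518,158). The needle points to the middle long mark (200 g), and the third large nut is still on the table at (71,173).

```bash
python3 -c "
from bench import ctrl
print(ctrl.hand_in())"
```

```text
the job is handed in; nothing more can be done
None
```

I put two large nuts in the pan one at a time; the dial read 100 g after the first and 200 g after the second. The third is still on the table, and I handed the job in at about 17.4 s of the 51 s allowed (no verdict was returned).

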